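# Eject a drive from the test bay and stop it with the other finger

## Robot

A 6-joint arm with a two-finger parallel gripper is mounted at the origin on the work surface. World frame = base frame: x ahead of the robot, y to its left, z up, the work surface at z = 0. Lengths are in mm, angles in rad, forces in N, time in s.
With the tool pointing down it reaches from about 300 to 775 mm from the base axis. Payload 14.6 kg.
Tool frame: the origin (TCP) lies at the very end of the fingers, on their centre line; the grasp point (between the pads) lies 19 mm behind it; z points along the fingers, y is the line along which they close (so a half turn about z gives the same grasp; the last joint's range is limited). The gripper opens to 94 mm and grips with 3 to 60 N. Pads are 16 mm wide; open, the fingers measure 119 mm over their backs; the gripper's body (75 mm by 177 mm) begins 78 mm behind the grasp point.
Start: joints at [-1.348, 0.3, 1.521, -0, 1.321, -0.067], TCP at [157.161, -527.057, 173.846] pointing down, gripper open.
Joint ranges: [-3.03, 3.03], [-0.79, 2.21], [0.23, 2.52], [-1.04, 4.18], [0, 3.07], [-2.55, 2.55]. Speed limits (rad/s): [2.22, 2.22, 2.57, 3.14, 3.14, 3.14].

## Interface

Orientations are given as [roll, pitch, yaw] about the fixed x, y, z axes, in that order (R = Rz(yaw) Ry(pitch) Rx(roll)).
In Python, from cell import manip gives the robot as it stands.
- The arm moves only by the tool servo_tool, never from a script. Its argument "motion" is a list that holds one entry, the list of rows, each a list of 7 numbers: the shift along the world's x, y, z as a fraction of full scale, then the turn, a rotation vector about the world's x, y, z as a fraction of full scale, then the closure, from 0 (fully open) to 1 (shut). In form: [[[x, y, z, rx, ry, rz, gripper], ...]]. A call has 1 to 10 rows; each row is the pose to reach, as a shift and turn from the pose commanded when the call began, turning the shorter way round; what a row does not reach only later rows make up. Full scale, the value 1, is 0.5 m for a shift and pi rad for a turn. A row lasts 1/10 s, in which the tool goes at most 50 mm and 8.59 degrees, less where a joint would pass 70% of its speed; a pose out of reach is approached as far as the arm can. A call with a number of a shift or a turn outside -1 to 1 is refused whole. A call with a gripper value outside its range is refused whole. The fingers move at their own pace and stop on an object; "newtons" is the grip in N (left out, the last holds). Time passes only in rows, so rows that repeat a pose let the fingers close. It gives the time, the measured TCP pose, the force, the opening and the grip force at its end, in the units of the state.
- manip.read_state(): the state, without advancing time (a new reading comes with each control period).
- manip.camera(name): name is "scene" or "side" or "wrist"; returns a dict with "frame" (420x560x3 uint8, red, green, blue), "range_z" (420x560 float32, mm along the optical axis (not along the pixel's ray), 0 where there is no reading), "vfov" (degrees; the focal length in pixels is half the picture's height over the tangent of half this angle, whatever the lens; pixels are square), "cx", "cy" (the principal point, pixels), "k1" (the pictures are not rectified: a ray, as slopes to the right and down, at radius r is drawn at 1 + k1 r^2 times it, then the intrinsics apply), "cam_to_world" (4x4, takes a point from camera to world coordinates). Camera axes: x right, y down, z forward; pixel columns grow to the right and rows downward; lengths in mm; the calibration is good to about 2 mm. A picture is of the moment at which its call begins.
- manip.sign_off(): hands the job in; it is judged then, once.
The state is a dict: "clock": time; "joints": joint angles; "qd": joint speeds; "effort": joint torques, N m; "eef_pos": TCP position; "eef_rot": TCP orientation; "wrist_force": force on the tool from outside, world axes, zero at the start; "moment": the same for the moment, N m; "finger_gap": finger opening in mm; "finger_force": force on a finger pad.
Only numpy, scipy, OpenCV 4.12 (cv2) and the standard library are available. Lean on these libraries where they do the work, as an engineer would, in place of code of your own. Each camera call takes 0.05 s, during which the arm holds its last target. There are 200 camera calls.

## Task

Press the orange release key of the drive bay fully down with one finger, and with the other finger stop the drive that the spring then shoots out, so that it comes part-way out of the slot but does not slide away along the guide. Do not lift or tip the drive, and leave the other things on the mat where they are. Finish while holding: one finger still keeping the key down (so that the latch hook stays clear below the drive) and the other still holding the drive back, with the drive still and flat in its guide.

Things in the scene. Friction and masses are not known exactly. Their poses are not given: they have to be found in the camera images.
- reader: The drive bay: a dark box fixed to the bench, 140 mm deep (x 0 to 140), 115 mm wide (y -44 to 71), 41 mm high, with an open guide tray in front of its slot (x -75 to 0). Its origin lies on the bench under the middle of the slot's mouth; -x is the way out of the slot, along the guide, +y the side of the orange key, z up.
- guide_mid (a point): Middle of the guide tray's grey floor, 20 mm above the bench, 37.5 mm in front of the slot's mouth. The floor is 73 mm wide (36.5 mm to either side of this point) between two rails whose tops are 5 mm above it; the rail on the key side is 4.5 mm thick. The guide has no end stop: it ends open 37.5 mm further out.
- ejector (a joint): Travel of the spring ejector behind the drive, m: 0 latched, 0.035 spent (end of its stroke). It pushes the drive out with about 5 N when latched, falling evenly to 2 N at 0.035, and fires by itself as soon as the hook is down. Left free, the drive leaves at about 1 m/s and slides off the end of the guide.
- key_top (a point): Centre of the flat top of the orange key, 24 mm (x) by 22 mm (y), at x -34, y 55.5 in the bay's frame, 32 mm above the bench when up, 23 mm when down: still 3 mm above its surround and the guide floor. So with two equally long fingers, one on the key, the other over the guide, the second ends 3 mm above the guide floor and 12 mm below the drive's top.
- key (a joint): Travel of the orange key, m: 0 up, 0.009 fully down (straight down). It is sprung: 1.6 N to start, 5.2 N fully down, plus up to 2 N of friction; it rises again when let go. A steel hook, part of the key, stands 5 mm above the guide floor right in front of the drive and sinks with the key; it frees the drive at about 0.005.
- drive_front (a point): Middle of the drive's front face, half-way up (27.5 mm above the bench). The drive is a bare aluminium box 100 mm long, 70 mm wide, 15 mm thick, 105 to 210 g, with a blue front strip, lying loose and flat in the slot, its top 35 mm above the bench. The point's -x points out of the slot. Latched, this face stands at x -5 in the bay's frame.
- drive: The same drive; origin under its centre (50 mm behind its front face), on the guide floor 20 mm above the bench.
- parts_bin: Bystander: small open red bin, 95 x 75 x 45 mm, loose; origin under its centre.
- paste_jar: Bystander: white jar with black cap, 52 mm across, 70 mm high, loose; origin under its centre.
- spare_ssd: Bystander: black flat drive, 100 x 70 x 7 mm, loose on the mat; origin under its centre.
- screwdriver: Bystander: screwdriver with a green handle lying on the mat, about 200 mm long and 26 mm thick, loose; its own x runs from handle to tip.
Things that resemble listed ones, but are neither listed nor needed, are in the scene too. Leave any green, purple or red look-alike of the drive alone.

How it is judged (in metres and radians):
On the way:
1. the release key is pressed fully down (7 mm or more) (value of joint key above 0.007 m), for 0.05 s.
At the end, for the whole second after the job is handed in: The drive's front face stands 12 to 50 mm out of the slot's mouth, the drive lies still (under 20 mm/s) and flat on its guide (within 0.08 rad, height within 6 mm), a finger pushes on it with more than 0.3 N, and a finger still holds the key at least 6 mm down with more than 0.5 N (x of drive_front in the frame of reader between -0.05 and -0.012 m and value of joint key above 0.006 m and contact force between the fingers and key above 0.5 N and contact force between the fingers and drive above 0.3 N and linear speed of drive below 0.02 m/s and angle between drive's own z axis and vertical below 0.08 rad and height (world z) of drive between 0.016 and 0.026 m); the arm keeps its last pose, push and grip.
It fails at once if the drive slides away (front face more than 60 mm out of the slot's mouth) (x of drive_front in the frame of reader below -0.06 m).
It fails at once if the drive is lifted or tipped (more than 8 mm, or 0.2 rad) (height (world z) of drive above 0.028 m or angle between drive's own z axis and vertical above 0.2 rad).
It fails at once if another thing on the mat is moved by more than 15 mm (distance of any of parts_bin, paste_jar, spare_ssd, screwdriver from where it was at the start of the episode above 0.015 m).
It also fails if it takes over 29 s, if anything falls off the work surface, if the arm or the gripper's body presses on something with over 40 N, if the wrist force passes 120 N, or if a joint passes its speed limit or range.

## Working session

There is one attempt and no reset: what is moved stays moved. The work goes in short steps, Python scripts to look and compute and a tool call to move; the robot and the scene stay as the last step left them, time stands still between calls to the robot, and variables do not carry over. Pictures are saved under pics/ and viewed, at most 10 in all, crops included, and the job is handed in when it is done.

Besides the shell and the picture viewer there is one more tool, called after ">>>" by a JSON object that holds its "op" and its "data". servo_tool: Moves the arm, as the interface text tells. Its arguments: {"type":"object","properties":{"motion":{"type":"array"},"newtons":{"type":"number"}},"required":["motion"]}

```bash
ls; mkdir -p pics; cat > h.py <<'E'
import numpy as np,cv2
from cell import manip
def cam(n):
    c=manip.camera(n); return c
def save(c,f): cv2.imwrite(f,c["frame"][:,:,::-1])
def pts(c):
    h,w=c["range_z"].shape; f=h/2/np.tan(np.radians(c["vfov"])/2)
    v,u=np.mgrid[:h,:w].astype(float)
    K=np.array([[f,0,c["cx"]],[0,f,c["cy"]],[0,0,1]])
    p=cv2.undistortPoints(np.stack([u.ravel(),v.ravel()],1)[:,None],K,np.array([c["k1"],0,0,0,0.]))[:,0]
    z=c["range_z"].ravel(); P=np.stack([p[:,0]*z,p[:,1]*z,z,np.ones_like(z)],1)@np.array(c["cam_to_world"]).T
    P=P[:,:3].reshape(h,w,3); P[c["range_z"]==0]=np.nan
    return P
E
python3 - <<'E'
from h import *
for n in("scene","side"):
    c=cam(n); save(c,f"pics/{n}0.png"); np.save(n+"0.npy",pts(c)); print(n,c["vfov"],c["k1"],np.round(c["cam_to_world"],2).tolist())
print(manip.read_state())
E
```

```text
pics
scene 50.23960064117422 -0.08710325840311275 [[0.15, 0.53, -0.84, 1438.22], [0.99, -0.09, 0.12, -16.95], [-0.01, -0.84, -0.54, 630.46], [0.0, 0.0, 0.0, 1.0]]
side 44.80563085944729 0.06263223592682533 [[-0.98, -0.11, 0.15, 353.12], [-0.19, 0.58, -0.79, 961.8], [-0.0, -0.8, -0.59, 665.1], [0.0, 0.0, 0.0, 1.0]]
{'clock': 0.1, 'joints': array([-1.34760293e+00,  3.00409814e-01,  1.52154991e+00, -1.46694775e-05,
        1.32073225e+00, -6.65982247e-02]), 'qd': array([-0.00095236, -0.00193437, -0.00110947, -0.0013888 ,  0.00017498,
        0.00012972]), 'effort': array([ 7.21216711e-04, -5.32640469e+01, -3.53282046e+01,  7.09713064e-02,
        2.35217315e-02, -7.14627504e-05]), 'eef_pos': array([ 157.09295813, -526.78258745,  173.33316255]), 'eef_rot': array([-3.14049483e+00, -5.89806376e-05,  2.89795223e-01]), 'wrist_force': array([-0.08533443, -0.36675772, -0.2963477 ]), 'moment': array([-0.04823381,  0.02104064, -0.01321454]), 'finger_force': 0.0, 'finger_gap': 93.9446336356882}
```

View pics/scene0.png

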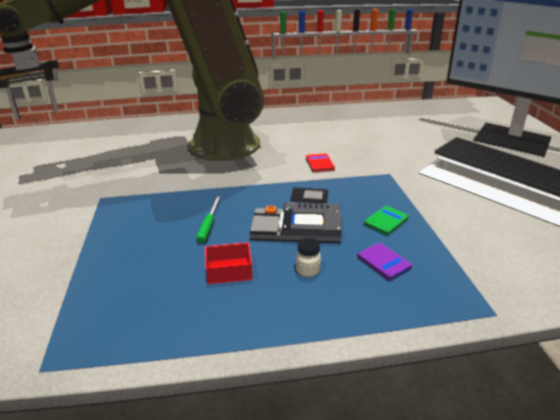

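View pics/side0.png

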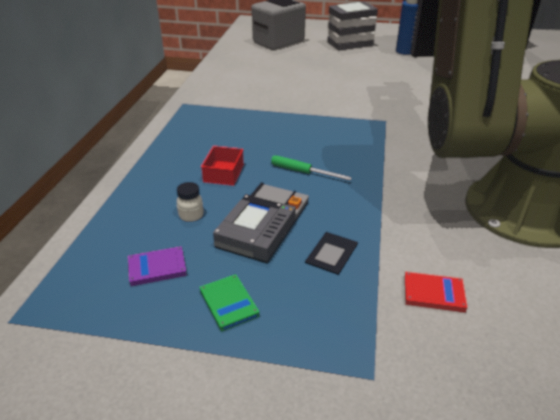

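Listed candidates: the drive bay at scene (297,222) / side (262,220) with the orange key at scene (271,209) / side (295,202). The look-alike drives are green (386,220), purple (384,260) and red (320,162) and stay untouched; the black spare is at (310,194), the screwdriver at (209,220), the bin at (229,262), the jar at (308,258).

```bash
python3 - <<'E'
from h import *
for n,box in(("scene",(240,180,350,250)),("side",(205,170,320,270))):
    im=cv2.imread(f"pics/{n}0.png"); P=np.load(n+"0.npy")
    x0,y0,x1,y1=box; m=np.zeros(im.shape[:2],bool); m[y0:y1,x0:x1]=1
    hsv=cv2.cvtColor(im,cv2.COLOR_BGR2HSV)
    o=m&(hsv[...,0]>3)&(hsv[...,0]<20)&(hsv[...,1]>170)&(hsv[...,2]>120)
    q=P[o]; print(n,"orange",o.sum(),np.nanmedian(q,0),np.nanmin(q,0),np.nanmax(q,0)); 
    t=q[q[:,2]>np.nanmax(q[:,2])-4]; print(" top",len(t),t.mean(0))
    h=P[...,2]; 
    print(" hist",np.histogram(h[m],bins=np.arange(-4,60,4)))
    for lo,hi in((37,48),(16,25)):
        s=m&(h>lo)&(h<hi); k,l,st,ce=cv2.connectedComponentsWithStats(s.astype(np.uint8))
        i=1+st[1:,4].argmax(); pp=P[l==i]; r=cv2.minAreaRect(pp[:,:2].astype(np.float32)); print(" z",lo,st[i],np.median(pp,0).round(1),r)
    cv2.imwrite(f"pics/{n}c.png",cv2.resize(im[y0-10:y1+10,x0-10:x1+10],None,fx=4.5,fy=4.5,interpolation=cv2.INTER_CUBIC))
E
```

```text
scene orange 53 [493.29509314  96.0339761   30.94794864] [478.33890406  83.77555899  24.75766645] [499.98638467 107.10767551  33.83673904]
 top 33 [490.10766975  95.24859895  31.86450772]
 hist (array([1750, 2001,  520,  163,  128,  477,  340,  162,  150,  403,  565,
        772,   11,    0,    0]), array([-4,  0,  4,  8, 12, 16, 20, 24, 28, 32, 36, 40, 44, 48, 52, 56]))
 z 37 [ 281  203   61   29 1258] [548.2 192.9  40.3] ((551.2991333007812, 187.12062072753906), (140.62249755859375, 118.95343780517578), 77.3908462524414)
 z 16 [250 209  92  30 864] [549.4  86.6  19.8] ((543.0372314453125, 151.0984344482422), (215.6934356689453, 119.0838394165039), 76.71603393554688)
side orange 70 [485.6300331  105.36915027  29.97314992] [474.71992136  90.63841154  21.29317907] [498.8686289  113.05519477  33.08240979]
 top 48 [485.31062044 102.93786462  30.76628557]
 hist (array([4004, 2290,  416,  231,  205,  663,  313,  214,  268,  653, 1376,
        816,    1,    0,    0]), array([-4,  0,  4,  8, 12, 16, 20, 24, 28, 32, 36, 40, 44, 48, 52, 56]))
 z 37 [ 213  194   83   55 2073] [538.4 208.5  39.7] ((549.4126586914062, 190.8086700439453), (144.31626892089844, 116.21702575683594), 77.19187927246094)
 z 16 [214 183  95  75 919] [529.6  84.   19. ] ((540.1051635742188, 154.48097229003906), (219.06634521484375, 116.46456146240234), 77.3424072265625)
```

View pics/sidec.png

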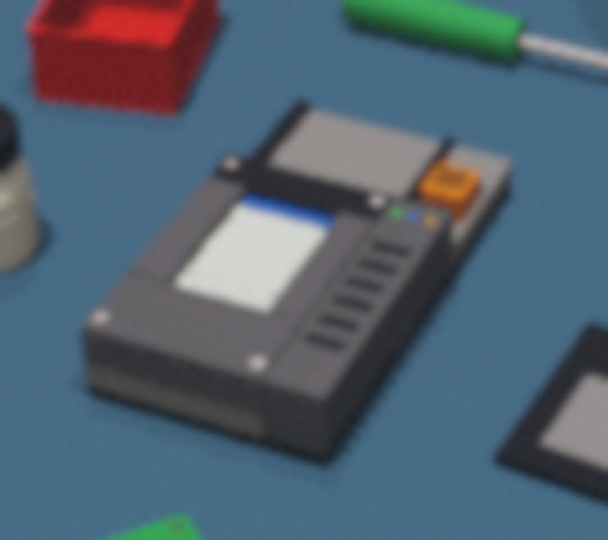

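The crop confirms the bay: the orange key is at crop (450,185), beside the grey guide floor at (355,150), with the slot's mouth facing the screwdriver (world -y). The box-top fit (140x116 mm, z 40) puts the bay origin near (548,118), x axis at 77.3°. The expected key position then agrees with the measured (488,99) to about 3 mm. I'll move above it and refine with the wrist camera.

>>> {"op": "servo_tool", "data": {"motion": [[[0.36,0.62,0,0,0,0.337,0.54],[0.36,0.62,0,0,0,0.337,0.54],[0.36,0.62,0,0,0,0.337,0.54],[0.36,0.62,0,0,0,0.337,0.54],[0.36,0.62,0,0,0,0.337,0.54],[0.36,0.62,0,0,0,0.337,0.54],[0.36,0.62,0,0,0,0.337,0.54],[0.36,0.62,0,0,0,0.337,0.54],[0.36,0.62,0,0,0,0.337,0.54],[0.36,0.62,0,0,0,0.337,0.54]]]}}

```text
clock: 1.1
eef_pos: [336.8, -217.8, 173.7]
eef_rot: [-3.141, 0.0, 1.347]
wrist_force: [0.1, -0.8, 0.2]
finger_gap: 43.3
finger_force: 0.0
```

>>> {"op": "servo_tool", "data": {"motion": [[[0.356,0.624,0,0,0,0,0.54],[0.356,0.624,0,0,0,0,0.54],[0.356,0.624,0,0,0,0,0.54],[0.356,0.624,0,0,0,0,0.54],[0.356,0.624,0,0,0,0,0.54],[0.356,0.624,0,0,0,0,0.54],[0.356,0.624,0,0,0,0,0.54],[0.356,0.624,0,0,0,0,0.54],[0.356,0.624,0,0,0,0,0.54],[0.356,0.624,0,0,0,0,0.54]]]}}

```text
clock: 2.1
eef_pos: [514.9, 93.1, 173.5]
eef_rot: [-3.141, 0.001, 1.346]
wrist_force: [0.3, 0.1, -0.0]
finger_gap: 43.2
finger_force: 0.0
```

```bash
python3 - <<'E'
from h import *
s=manip.read_state(); print(s["eef_pos"],s["eef_rot"])
c=cam("wrist"); save(c,"pics/w1.png"); P=pts(c); np.save("w1.npy",P)
im=c["frame"][:,:,::-1].copy(); hsv=cv2.cvtColor(im,cv2.COLOR_BGR2HSV)
o=(hsv[...,0]>3)&(hsv[...,0]<20)&(hsv[...,1]>170)&(hsv[...,2]>100)&(P[...,2]>24)&(P[...,2]<40)
k,l,st,ce=cv2.connectedComponentsWithStats(o.astype(np.uint8)); i=1+st[1:,4].argmax()
t=P[l==i]; print(st[i],ce[i],np.median(t,0),cv2.minAreaRect(t[t[:,2]>28][:,:2].astype(np.float32)))
E
```

```text
[514.94051206  93.07226772 173.52262939] [-3.14087736e+00  5.01915648e-04  1.34625110e+00]
[239 180  23  25 373] [249.79624665 193.79356568] [484.11413641  95.91859655  30.55711619] ((484.59014892578125, 97.82743072509766), (22.98572540283203, 21.47136878967285), 76.41476440429688)
```

View pics/w1.png

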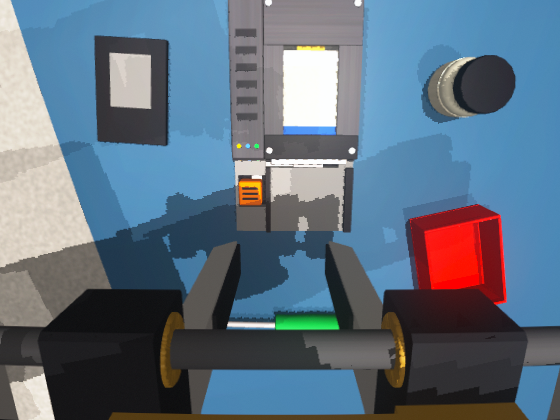

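The wrist view shows the key at (250,194), the tray floor at (305,195), and the fingers parallel to the bay's sides. The key top measures 23 x 21.5 mm at (485,98), consistent with the fit. Descending to just above it.

>>> {"op": "servo_tool", "data": {"motion": [[[-0.002,0.0044,-0.08,0,0,0,0.54],[-0.002,0.0044,-0.16,0,0,0,0.54],[-0.002,0.0044,-0.22,0,0,0,0.54],[-0.002,0.0044,-0.265,0,0,0,0.54],[-0.002,0.0044,-0.265,0,0,0,0.54],[-0.002,0.0044,-0.265,0,0,0,0.54]]]}}

```text
clock: 2.75
eef_pos: [514.4, 96.1, 42.4]
eef_rot: [3.141, -0.0, 1.347]
wrist_force: [-0.3, -0.6, 0.3]
finger_gap: 43.0
finger_force: 0.0
```

```bash
python3 - <<'E'
from h import *
a=[]
for n,(x,y) in(("wrist",(200,130)),("side",(205,150)),("scene",(215,170))):
    c=cam(n); im=c["frame"][:,:,::-1]
    save(c,f"pics/{n}2.png"); a.append(cv2.resize(im[y:y+110,x:x+110] if n!="wrist" else im[90:310,170:390],(400,400) if n!="wrist" else (400,400),interpolation=cv2.INTER_CUBIC))
cv2.imwrite("pics/m2.png",cv2.resize(np.hstack(a[:2]),(800,400)));cv2.imwrite("pics/m3.png",a[2])
E
```

```text
(no output)
```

View pics/m2.png

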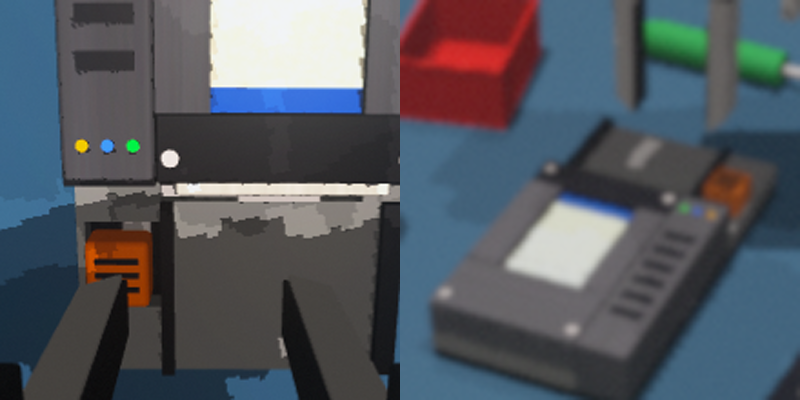

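```bash
python3 - <<'E'
from h import *
print(manip.read_state()["eef_pos"])
T=manip.read_state()["eef_pos"]
for n in("wrist","side"):
    c=cam(n); P=pts(c); im=c["frame"][:,:,::-1].copy(); hsv=cv2.cvtColor(im,cv2.COLOR_BGR2HSV)
    m=(P[...,2]>42)&(P[...,2]<100)&(abs(P[...,0]-T[0])<45)&(abs(P[...,1]-T[1])<45)
    k,l,st,ce=cv2.connectedComponentsWithStats(m.astype(np.uint8))
    for i in range(1,k):
        if st[i,4]>60:
            q=P[l==i]; z0=np.nanpercentile(q[:,2],1); print(n,st[i],"zmin",z0,"xy",np.median(q[q[:,2]<z0+8],0),cv2.minAreaRect(q[q[:,2]<z0+15][:,:2].astype(np.float32)))
    o=(hsv[...,0]>3)&(hsv[...,0]<20)&(hsv[...,1]>150)&(hsv[...,2]>60)&(P[...,2]>28)&(P[...,2]<40)&(abs(P[...,0]-486)<30)&(abs(P[...,1]-97)<30)
    t=P[o]; print(n,"key",o.sum(),np.median(t,0),cv2.minAreaRect(t[:,:2].astype(np.float32)))
E
```

```text
[514.96641084  96.81017296  42.92410349]
wrist [206 241  35  56 714] zmin 73.7470729083237 xy [493.8210827  109.53698554  78.39903717] ((492.8621826171875, 104.6301040649414), (9.495190620422363, 21.39188003540039), 21.608980178833008)
wrist [325 241  35  54 708] zmin 73.74924906818495 xy [539.4320768   99.20961647  78.51284585] ((539.384033203125, 94.38463592529297), (21.255783081054688, 9.29973316192627), 43.67808151245117)
wrist key 799 [488.22703202 101.98995467  30.51746799] ((484.5272521972656, 97.78166961669922), (24.077869415283203, 21.947101593017578), 76.13845825195312)
side [264 167   9  14  89] zmin 74.18828052517807 xy [540.03853522  98.90789834  77.88188445] ((543.072265625, 93.91793060302734), (19.289060592651367, 12.958595275878906), 78.16187286376953)
side [289 173   9  13  77] zmin 73.81607292120906 xy [492.46205363 111.35671502  78.53863304] ((489.2666320800781, 106.4285659790039), (20.966474533081055, 12.087617874145508), 77.93577575683594)
side key 64 [484.97985396 102.44076206  30.04367687] ((485.3052673339844, 101.26132202148438), (21.828941345214844, 20.780611038208008), 77.77233123779297)
```

The wrist/side check shows both fingertips at about z 74 while the reported TCP z is 43. So the fingers end ~31 mm above the reported TCP, or the reading is off. Their xy positions match. I'll descend in small steps, going by force and vision.

>>> {"op": "servo_tool", "data": {"motion": [[[-0.002,0,-0.01,0,0,0,0.54],[-0.002,0,-0.016,0,0,0,0.54],[-0.002,0,-0.016,0,0,0,0.54]]]}}

```text
clock: 3.3
eef_pos: [512.8, 97.1, 32.8]
eef_rot: [-3.141, 0.0, 1.349]
wrist_force: [0.1, 0.8, -0.6]
finger_gap: 43.2
finger_force: 0.0
```

```bash
cat > tip.py <<'E'
from h import *
T=manip.read_state()["eef_pos"]; print(T,manip.read_state()["wrist_force"])
for n in("wrist","side"):
    c=cam(n); save(c,"pics/%s_%d.png"%(n,T[2]*10)); P=pts(c); hsv=cv2.cvtColor(c["frame"],cv2.COLOR_RGB2HSV)
    m=(P[...,2]>44)&(P[...,2]<100)&(abs(P[...,0]-T[0])<45)&(abs(P[...,1]-T[1])<45)&(P[...,1]<117)
    k,l,st,ce=cv2.connectedComponentsWithStats(m.astype(np.uint8))
    for i in range(1,k):
        if st[i,4]>60:
            q=P[l==i]; z0=np.nanpercentile(q[:,2],1); print(n,"tip zmin",z0.round(1),np.median(q[q[:,2]<z0+8],0).round(1))
    o=(hsv[...,0]>3)&(hsv[...,0]<20)&(hsv[...,1]>150)&(hsv[...,2]>60)&(P[...,2]>18)&(P[...,2]<40)&(abs(P[...,0]-486)<30)&(abs(P[...,1]-97)<30)
    t=P[o]; print(n,"key",o.sum(),np.median(t,0).round(1))
E
python3 tip.py
```

```text
[512.78241167  97.14546503  32.77804455] [ 0.05697268  0.78594201 -0.6034932 ]
wrist tip zmin 63.9 [491.8 109.7  68.4]
wrist tip zmin 64.3 [537.7  99.5  68.5]
wrist key 977 [489.1 104.2  30.3]
side tip zmin 64.2 [537.9  98.9  68.6]
side tip zmin 64.8 [491.3 112.1  68.7]
side key 93 [483.5 103.9  29.7]
```

No force, and both cameras agree on a tip offset of +31 mm. Continuing to tip z ≈ 42.

>>> {"op": "servo_tool", "data": {"motion": [[[0,-0.002,-0.02,0,0,0,0.54],[0,-0.002,-0.042,0,0,0,0.54],[0,-0.002,-0.042,0,0,0,0.54],[0,-0.002,-0.042,0,0,0,0.54]]]}}

```text
clock: 3.8
eef_pos: [512.9, 96.1, 11.8]
eef_rot: [-3.141, 0.0, 1.348]
wrist_force: [0.6, -0.3, 0.1]
finger_gap: 42.9
finger_force: 0.0
```

```bash
sed -i 's/>44)/>36)/;s/<117/<113/' tip.py; python3 tip.py; python3 - <<'E'
import cv2,glob,numpy as np,os
f=lambda s:max(glob.glob(f"pics/{s}_*.png"),key=os.path.getmtime)
a=cv2.imread(f("wrist"))[90:310,170:390];b=cv2.imread(f("side"))[150:260,205:315]
cv2.imwrite("pics/m4.png",np.hstack([cv2.resize(x,(400,400),interpolation=cv2.INTER_CUBIC) for x in(a,b)]))
E
```

```text
[512.88731181  96.11064728  11.82259942] [ 0.55970997 -0.28443615  0.08576218]
wrist tip zmin 43.8 [492.  108.7  47.8]
wrist tip zmin 43.8 [537.9  98.5  48.3]
wrist key 877 [491.2 106.3  29.8]
side tip zmin 43.8 [538.4  97.6  48.5]
side tip zmin 46.3 [491.3 111.9  51.7]
side key 88 [483.  106.   29.7]
```

View pics/m4.png

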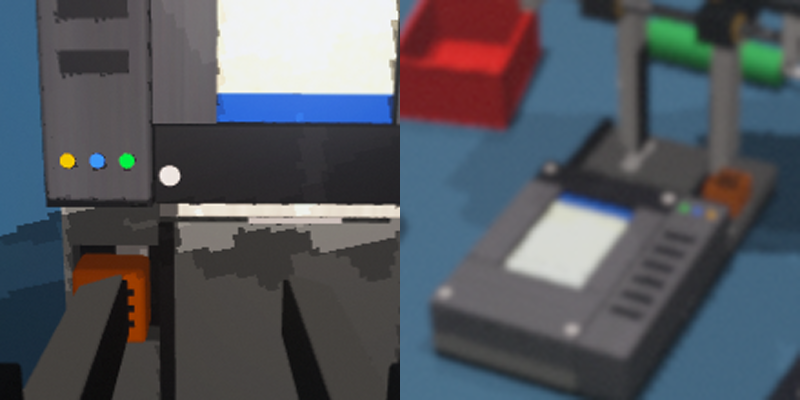

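The left panel shows the finger over the key (crop (110,300)) with the other finger over the guide floor at (300,300). In the right panel the key finger ends at the key (725,175). Pressing down gradually now.

>>> {"op": "servo_tool", "data": {"motion": [[[0,0,-0.012,0,0,0,0.54],[0,0,-0.022,0,0,0,0.54],[0,0,-0.026,0,0,0,0.54],[0,0,-0.026,0,0,0,0.54]]]}}

```text
clock: 4.3
eef_pos: [513.1, 96.1, -1.0]
eef_rot: [-3.141, 0.0, 1.348]
wrist_force: [0.3, 0.5, 0.3]
finger_gap: 43.2
finger_force: 0.4
```

>>> {"op": "servo_tool", "data": {"motion": [[[0,0,-0.006,0,0,0,0.54],[0,0,-0.012,0,0,0,0.54],[0,0,-0.016,0,0,0,0.54],[0,0,-0.018,0,0,0,0.54],[0,0,-0.018,0,0,0,0.54]]]}}

```text
clock: 4.8
eef_pos: [513.2, 95.9, -8.9]
eef_rot: [3.142, 0.0, 1.348]
wrist_force: [-5.5, -2.4, 15.0]
finger_gap: 43.2
finger_force: 9.7
```

```bash
sed -i 's/>36)/>15)/' tip.py; python3 tip.py; python3 - <<'E'
import cv2,glob,numpy as np,os
f=lambda s:max(glob.glob(f"pics/{s}_*.png"),key=os.path.getmtime)
a=cv2.imread(f("wrist"))[90:310,170:390];b=cv2.imread(f("side"))[150:260,205:315]
cv2.imwrite("pics/m5.png",np.hstack([cv2.resize(x,(400,400),interpolation=cv2.INTER_CUBIC) for x in(a,b)]))
E
```

```text
[513.24332288  95.93708328  -8.92330712] [-5.49200891 -2.43810245 15.0065967 ]
wrist tip zmin 17.2 [509.2  78.7  18.9]
wrist key 490 [492.6 100.2  21.1]
side tip zmin 16.1 [506.3  75.5  18.8]
side key 21 [478.  102.7  21.1]
```

View pics/m5.png

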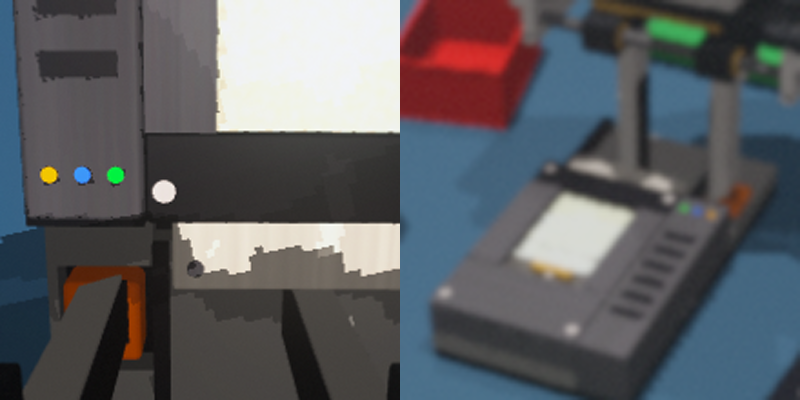

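The key top has dropped from 30 to 21 mm, and the drive (bright plate at crop (285,255)) is out of the slot and resting on the second finger. I'll hold a moment, then verify that it is still.

>>> {"op": "servo_tool", "data": {"motion": [[[0,0,0,0,0,0,0.54],[0,0,0,0,0,0,0.54],[0,0,0,0,0,0,0.54],[0,0,0,0,0,0,0.54],[0,0,0,0,0,0,0.54],[0,0,0,0,0,0,0.54]]]}}

```text
clock: 5.5
eef_pos: [513.2, 96.0, -8.9]
eef_rot: [3.141, 0.0, 1.348]
wrist_force: [-4.4, -1.8, 14.6]
finger_gap: 43.5
finger_force: 9.6
```

```bash
python3 - <<'E'
from h import *
ux=np.array([.22,.9755]);uy=np.array([-.9755,.22]);o=np.array([485,98.5])+34*ux-55.5*uy
for k in range(2):
    c=cam("wrist");P=pts(c);d=P[...,:2]-o;X=d@ux;Y=d@uy
    for y0 in(-30,-10,12,28):
        m=(P[...,2]>29)&(P[...,2]<37)&(X<-3)&(X>-60)&(abs(Y-y0)<4); print(y0,m.sum(),"front x",np.nanpercentile(X[m],2).round(1),"z",np.nanmedian(P[...,2][m]).round(1))
s=manip.read_state();print(s["clock"],s["eef_pos"],s["wrist_force"],s["finger_force"])
E
```

```text
-30 617 front x -20.8 z 33.9
-10 627 front x -20.9 z 33.9
12 613 front x -20.2 z 33.8
28 610 front x -20.1 z 33.9
-30 619 front x -20.7 z 33.9
-10 631 front x -20.9 z 33.8
12 613 front x -20.0 z 33.9
28 610 front x -20.1 z 33.9
5.6 [513.24990537  95.94083497  -8.8934563 ] [-4.19951306 -2.49564879 16.12818984] 9.586981208994985
```

The front face is 20.5 mm out, level and still. The force along the guide is about 3.4 N, which matches the spring, and the key is held down with about 15 N.

```bash
python3 -c "
from cell import manip
print(manip.sign_off())"
```

```text
the job is handed in; nothing more can be done
None
```

The job is handed in with no verdict returned: one finger holds the key fully down (about 9 mm by camera), the other holds the drive still and level, about 20 mm out of the slot; I did not re-measure the other things on the mat.

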